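Seat a tacked bracket in its welding fixture and clamp it

ROBOT

A 6-joint arm with a two-finger parallel gripper is mounted at the origin on the work surface. World frame = base frame: x ahead of the robot, y to its left, z up, the work surface at z = 0. Lengths are in mm, angles in degrees, forces in N, time in s.
With the tool pointing down it reaches from about 300 to 850 mm from the base axis. Payload 4.2 kg.
Tool frame: the origin (TCP) lies midway between the tips of the shut fingers; the grasp point (between the pads) lies 19 mm behind it (env.grip_point_offset is the distance from the TCP to the grasp point, in mm); z points along the fingers, x is the direction in which the jaws open and shut, and the axes are right-handed (so a half turn about z gives the same grasp; the last joint's range is limited). The gripper opens to 91 mm and grips with 3 to 60 N. Pads are 32 mm wide; open, the fingers measure 118 mm over their backs; the gripper's body (76 mm by 178 mm) begins 60 mm behind the grasp point.
Start: joints at [66.406, 18.312, 89.639, -0, 72.044, -1.146], TCP at [219.569, 531.444, 213.976] pointing down, gripper open.
Joint ranges: [-177.97, 177.97], [-48.28, 115.42], [12.27, 149.76], [-77.06, 257.06], [2.81, 150.46], [-146.56, 146.56]. Speed limits (degrees/s): [147.25, 147.25, 180, 180, 180, 180].

INTERFACE

Orientations are given as [roll, pitch, yaw] about the fixed x, y, z axes, in that order (R = Rz(yaw) Ry(pitch) Rx(roll)).
In Python, from workcell import env gives the robot as it stands.
- The arm moves only by the shell command python3 -m pendant 'ROWS' [FORCE]. ROWS is JSON, a list of rows, each an object with "xyz": the shift along the tool's x, y, z in m, a list of three; "roll": the turn about the tool's z in degrees; "jaw": the closure, from 0 (fully open) to 1 (shut). A call has exactly 8 rows; each row is the pose to reach, as a shift and turn from the pose commanded when the call began, along the tool's axes at that moment; what a row does not reach only later rows make up. A row lasts 1/8 s, in which the tool goes at most 62.5 mm and 10.7 degrees, less where a joint would pass 70% of its speed; a pose out of reach is approached as far as the arm can. A call with a gripper value outside its range is refused whole. The fingers move at their own pace and stop on an object; FORCE is the grip in N (left out, the last holds). Time passes only in rows, so rows that repeat a pose let the fingers close, or fill a call up. It gives the time, the measured TCP pose, the force and the opening at its end, in the units of the state.
- env.state(): the state, without advancing time (a new reading comes with each control period).
- env.grab_frame(name): name is "scene" or "side" or "wrist"; returns (picture, depth): 384x512x3 uint8, blue, green, red; 384x512 float32, mm along the optical axis (not along the pixel's ray), 0 where there is no reading.
- env.camera_params(name): a dict with "camera_matrix" (3x3 intrinsics, pixels), "cam_to_world" (4x4, takes a point from camera to world coordinates); the wrist camera has in their place "hand_eye" (4x4, takes a point from camera to tool coordinates, whose origin is the TCP and whose axes are the tool frame's). Camera axes: x right, y up, looking along -z (the intrinsics and any distortion apply to the point x, -y, -z); pixel columns grow to the right and rows downward; lengths in mm; the calibration is good to about 2 mm. A picture is of the moment at which its call begins: read the wrist's pose just before it. camera_params takes no time and is no camera call.
- env.job_done(): hands the job in, once; it reports no verdict.
The state is a dict: "time_s": time; "qpos": joint angles; "qvel": joint speeds; "effort": joint torques, N m; "ee_pos": TCP position; "ee_rot": TCP orientation; "force": force on the tool from outside, world axes, zero at the start; "torque": the same for the moment, N m; "gripper_width": finger opening in mm.
Only numpy, scipy, OpenCV 4.12 (cv2) and the standard library are available. Lean on these libraries where they do the work, as an engineer would, in place of code of your own. Each camera call takes 0.05 s, during which the arm holds its last target. There are 200 camera calls.

TASK

Load the bare-steel tacked bracket into the nest of the welding fixture, its lug at the end away from the clamp, and with the clamp still open press it down until you feel it bottom solidly on the rest; it tends to hang up on the spring pusher, and the tacks break if it is forced onto the rest with more than about 30 N. Then swing the red toggle handle fully upright so that the clamp locks down on the seated bracket, let go, and leave everything else on the bench where it is.

Things in the scene. Friction and masses are not known exactly. Their poses are not given: they have to be found in the camera images.
- bracket: The bare-steel tacked bracket, about 0.62 kg: base plate 120 x 70 x 6 mm with an upright lug 60 wide (along y), 8 thick (along x), 60 tall, centred at x = -20 mm. Origin: centre of the plate's underside; x along the 120 mm side, z up. Grip the lug across its 8 mm, fingertips 25 to 30 mm above the underside, so that they stay above the nest's walls.
- lug_top (a point): Centre of the lug's top edge, 66 mm above the bracket's underside.
- fixture: The welding fixture, bolted to the bench: base 285 x 110 x 15 mm. Origin: on the bench, under the nest's centre; x points from the nest to the toggle clamp, z up. A grey nest plate with a 92 x 52 mm brass rest stands on a threaded post at the origin; the clamp stands on a blue block at x = 111 to 177 mm.
- nest_axis (a point): Centre of the nest, on the fixture base's top (z = 15 mm). The brass rest's top (nest_c0) is 47 to 63 mm above the bench, wherever the post was set: its height is not measured. Home, the plate is level and centred here, its x along the fixture's. Its pusher end hangs up; 3 to 12 N pressed on the plate behind the lug (33 mm free there) sends it down. Only the rest feels hard.
- lug_place (a point): Under the seated lug's centre: fixture x = -20 mm, y = 0. Steel stops face the plate's +x end at x = 60 mm; a brass spring pusher (free face at x = -57, 30 mm wide, yields 8 mm, 4 N plus 0.7 N/mm) slides it against them. Guides leave 3 mm at each y side. These walls are upright to 5 mm above the rest, then lean out 20 degrees up to 23 mm (pusher 27). Lower it 2 mm short of the stops.
- handle_grip (a point): Point to pinch on the clamp handle's red round grip (20 mm thick, 75 mm long), on its axis 100 mm from the pivot; the grip ends 20 mm further out.
- handle_pivot (a point): Handle's hinge axis, along fixture y: at fixture x = 169, y = 0, z = 97 mm. The grip point swings on a 100 mm circle about it. Between loosely closed fingers (along fixture y) the handle turns but creeps; from about 0.6 rad on it is best pushed from behind, near the end of its grip, up to its stop.
- clamp_handle (a joint): Clamp handle's angle: 0 = upright, at its stop, clamp locked over-centre; about 1.29 rad = lying back towards fixture +x, arm standing open (its foot then at fixture x = 75, z = 145 mm, 15 mm clear of the plate's way down). The spring spindle's rubber foot lands at x = 39 mm, 9 to 15 N; over the last 0.5 rad the handle resists with up to 20 N and springs back if let go before 0.
- done_bracket: A finished bracket of the same shape in red primer; leave it. Origin: centre of the plate's underside.
- hammer: Hammer, 270 mm, lying on the bench; leave it. Origin: under its middle.
- wire_brush: Wire brush with a wooden handle, 220 mm; leave it. Origin: under its middle.
- magnet_square: Red triangular welding magnet, 100 x 100 x 22 mm; leave it. Origin: on the bench at the middle of one leg.
- rod_canister: Lying aluminium canister with a black cap, 60 mm thick, 122 mm long; leave it. Origin: under its middle.
- tube_offcut: Standing steel tube offcut, 48 mm across, 60 mm tall; leave it. Origin: centre of its underside.
- flat_offcut: Flat steel offcut, 160 x 40 x 8 mm; leave it. Origin: centre of its underside.
There are look-alikes about, which are no part of the job. Leave any blue or pink look-alike of the bracket alone.

How it is judged (in metres and radians):
On the way:
1. the bracket is pressed home on the rest of the nest, level and in place, while the clamp is open (contact force between bracket and nest_c0 above 3 N and angle between bracket's own z axis and vertical below 0.03 rad and horizontal distance between lug_top and lug_place below 0.006 m and value of joint clamp_handle above 0.8 rad), for 0.2 s.
At the end, for the whole second after the job is handed in: Handle upright and locked (below 0.08 rad), bracket bearing on the brass rest with over 6 N, level within 0.03 rad, lug within 6 mm of its place (lug away from the clamp), still; nothing else on the bench moved by over 20 mm (value of joint clamp_handle below 0.08 rad and contact force between bracket and nest_c0 above 6 N and angle between bracket's own z axis and vertical below 0.03 rad and horizontal distance between lug_top and lug_place below 0.006 m and linear speed of bracket below 0.02 m/s); the robot touches nothing.
It fails at once if the bracket is forced onto the rest with more than 35 N: tacks broken (contact force between bracket and nest_c0 above 35 N).
It fails at once if another thing on the bench is moved by more than 20 mm (distance of any of done_bracket, hammer, wire_brush, magnet_square, rod_canister, tube_offcut, flat_offcut from where it was at the start of the episode above 0.02 m).
It also fails if it takes over 72 s, if anything falls off the work surface, if the arm or the gripper's body presses on something with over 40 N, if the wrist force passes 120 N, or if a joint passes its speed limit or range.

## Working session

There is one attempt and no reset: what is moved stays moved. The work goes in short steps, Python scripts to look and compute and a shell command to move; the robot and the scene stay as the last step left them, time stands still between calls to the robot, and variables do not carry over. Pictures are saved under pics/ and viewed, about 8 in all and at most 12, crops included, and the job is handed in when it is done.

```bash
mkdir -p pics; ls; cat > h.py <<'E'
import numpy as np, cv2, json
from workcell import env
from scipy.spatial.transform import Rotation as R
def T(s):
    M=np.eye(4); M[:3,:3]=R.from_euler('xyz',s['ee_rot'],degrees=True).as_matrix(); M[:3,3]=s['ee_pos']; return M
def shot(name,tag):
    s=env.state(); im,d=env.grab_frame(name); p=env.camera_params(name)
    C=p['cam_to_world'] if 'cam_to_world' in p else T(s)@np.array(p['hand_eye'])
    cv2.imwrite(f'pics/{tag}.png',im); np.savez(f'pics/{tag}.npz',im=im,d=d,K=np.array(p['camera_matrix']),C=np.array(C))
    return im
def cloud(tag):
    z=np.load(f'pics/{tag}.npz'); d=z['d'];K=z['K']
    v,u=np.mgrid[:d.shape[0],:d.shape[1]]
    P=np.stack([(u-K[0,2])/K[0,0]*d,-(v-K[1,2])/K[1,1]*d,-d],-1)
    W=P@z['C'][:3,:3].T+z['C'][:3,3]; W[d==0]=np.nan; return z['im'],W
E
python3 - <<'E'
from h import *
print(env.state()); print(env.camera_params('scene'))
for n in ['scene','side','wrist']: shot(n,n+'0')
a=cv2.imread('pics/scene0.png');b=cv2.imread('pics/side0.png')
cv2.imwrite('pics/v1.png',cv2.resize(a,(800,600)));cv2.imwrite('pics/v2.png',cv2.resize(b,(800,600)))
E
```

```text
pics
{'time_s': 0.0, 'qpos': array([ 6.64075501e+01,  1.83489719e+01,  8.97082158e+01, -4.80139942e-04,
        7.20435322e+01, -1.14518878e+00]), 'qvel': array([-0.08801801,  0.13403388, -0.04456315, -0.12739349, -0.02814935,
       -0.02074771]), 'effort': array([ 1.28860782e-03, -4.12467957e+01, -2.31975907e+01,  7.28410366e-02,
        4.57957084e-02, -1.47768669e-04]), 'ee_pos': array([219.33937076, 530.95528448, 213.13478149]), 'ee_rot': array([-1.79998443e+02,  1.00708929e-01,  6.75528887e+01]), 'force': array([-1.05577263,  0.48020243,  0.30947057]), 'torque': array([-0.01025824, -0.01708685,  0.00127749]), 'gripper_width': 90.91987659863261}
{'camera_matrix': array([[450.83159218,   0.        , 247.5678639 ],
       [  0.        , 450.83159218, 185.52530862],
       [  0.        ,   0.        ,   1.        ]]), 'cam_to_world': array([[ 8.48822698e-01, -4.43876014e-01,  2.87183064e-01,
         8.66863569e+02],
       [ 5.28669846e-01,  7.09712069e-01, -4.65636096e-01,
        -5.97269380e+02],
       [ 2.86740736e-03,  5.47067513e-01,  8.37083577e-01,
         1.17904574e+03],
       [ 0.00000000e+00,  0.00000000e+00,  0.00000000e+00,
         1.00000000e+00]])}
```

View pics/v1.png

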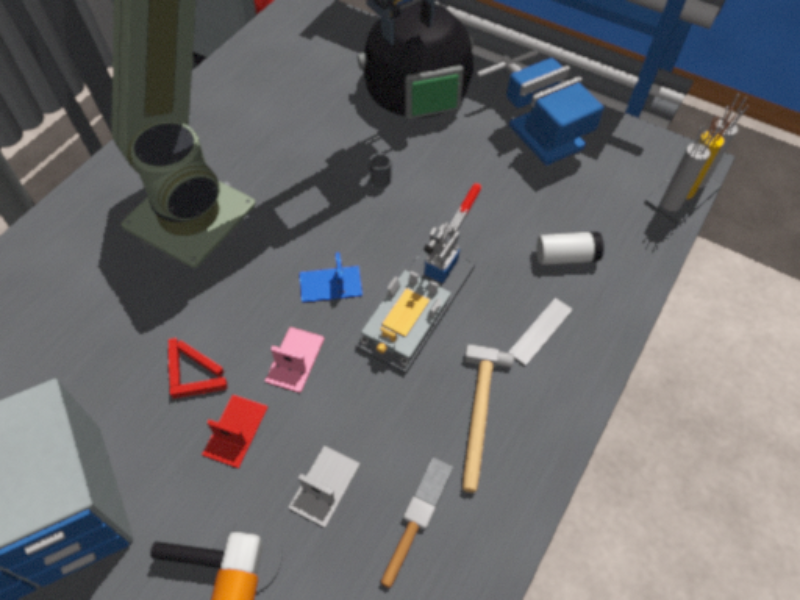

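View pics/v2.png

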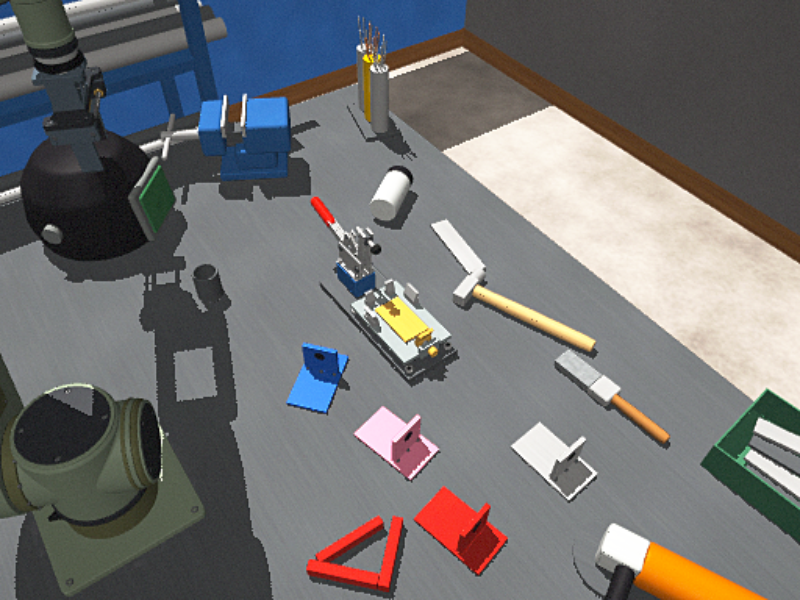

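The scene picture shows the steel bracket at (325,486) with its lug toward the lower left, the fixture nest at (405,313) with its pusher at (382,347), and the red handle at (470,198). The side picture shows the same things at (555,460), (405,320) and (322,210).

```bash
cat > a.py <<'E'
from h import *
ims=[]
for tag,pts in [('scene0',dict(br=(340,468),lug=(318,484),rest=(405,313),push=(382,347),grip=(470,198),blk=(442,265),done=(235,430))),('side0',dict(br=(540,445),lug=(570,455),rest=(405,320),push=(425,340),grip=(322,210),done=(465,520)))]:
    im,W=cloud(tag)
    for k,(u,v) in pts.items():
        print(tag,k,np.round(np.nanmedian(W[int(v/1.5625)-1:int(v/1.5625)+2,int(u/1.5625)-1:int(u/1.5625)+2].reshape(-1,3),0)))
E
python3 a.py
```

```text
scene0 br [ 586. -295.    6.]
scene0 lug [ 585. -351.   68.]
scene0 rest [535.   6.  48.]
scene0 push [536. -80.  51.]
scene0 grip [526. 258. 128.]
scene0 blk [543. 124.  70.]
scene0 done [ 416. -349.   64.]
side0 br [ 582. -299.    5.]
side0 lug [ 574. -356.   63.]
side0 rest [537.   6.  46.]
side0 push [536. -53.  52.]
side0 grip [525. 258. 127.]
side0 done [ 404. -326.    5.]
```

```bash
cat > b.py <<'E'
from h import *
def rect(P): 
    (c,s,a)=cv2.minAreaRect(P[:,:2].astype(np.float32)); return np.round(c,1),np.round(s,1),round(a,2)
for tag in ['scene0','side0']:
    im,W=cloud(tag); hsv=cv2.cvtColor(im,cv2.COLOR_BGR2HSV).reshape(-1,3); P=W.reshape(-1,3); ok=~np.isnan(P[:,0]); P=P[ok];hsv=hsv[ok].astype(int)
    roi=lambda c,r:np.hypot(P[:,0]-c[0],P[:,1]-c[1])<r
    b=roi((580,-320),95)
    pl=P[b&(P[:,2]>3.2)&(P[:,2]<75)]; print(tag,'bracket all',rect(pl), 'plate z',np.median(pl[pl[:,2]<12][:,2]))
    lt=P[b&(P[:,2]>25)&(P[:,2]<75)]; print(' lug',rect(lt),len(lt),lt[:,2].max(),lt[:,:2].mean(0))
    f=roi((536,20),180)
    brass=P[f&(abs(hsv[:,0]-24)<7)&(hsv[:,1]>110)&(P[:,2]>38)&(P[:,2]<58)]
    rest=brass[(brass[:,1]>-44)]; print(' brass',rect(rest),len(rest),np.percentile(rest[:,2],[5,50,95]))
    base=P[f&(P[:,2]>8)&(P[:,2]<19)]; print(' base',rect(base),len(base))
    red=P[roi((530,250),80)&((hsv[:,0]<8)|(hsv[:,0]>172))&(hsv[:,1]>130)&(P[:,2]>60)]
    c=red.mean(0);_,_,V=np.linalg.svd(red-c); t=(red-c)@V[0]; print(' red',len(red),c,V[0],c+V[0]*t.min(),c+V[0]*t.max())
    blk=P[f&(abs(hsv[:,0]-112)<10)&(hsv[:,1]>120)&(P[:,2]>20)]; print(' blk',len(blk),rect(blk),blk[:,2].max())
E
python3 b.py
python3 - <<'E'
import cv2
a=cv2.imread('pics/scene0.png')[100:250,215:325];b=cv2.imread('pics/side0.png')[115:250,185:305]
cv2.imwrite('pics/v3.png',cv2.hconcat([cv2.resize(a,(400,545),interpolation=2),cv2.resize(cv2.copyMakeBorder(b,0,0,0,0,0),(400,545))]))
E
```

```text
scene0 bracket all (array([ 584.7, -324.8]), array([181. , 170.4]), 34.43) plate z 5.429865567067964
 lug (array([ 583.1, -353.4]), array([61.3,  9.8]), 4.67) 173 70.68288182723018 [ 585.06873556 -354.66376122]
 brass (array([533.4,   9.1]), array([51.2, 95. ]), 1.69) 456 [43.09367162 46.7184532  50.46714563]
 base (array([521.4,  17.3]), array([312.4, 294.6]), 38.34) 855
 red 115 [528.61419466 259.87365514 126.03182065] [ 0.00852457 -0.96068669 -0.27750391] [528.34274441 290.46505432 134.86845075] [528.89377621 228.36589001 116.93048912]
 blk 180 (array([469.8,  86.1]), array([238.7,  55.4]), 35.36) 68.62496945460657
side0 bracket all (array([ 582.5, -331.4]), array([135.3, 153.6]), 65.9) plate z 5.154156804855006
 lug (array([ 581.7, -351.7]), array([60.5,  8.9]), 4.56) 190 68.97679668826913 [ 576.79399791 -353.61080286]
 brass (array([463.2,   9.1]), array([191. ,  93.6]), 2.57) 427 [43.84570724 46.64964134 49.47426375]
 base (array([549.3,  25.7]), array([284.8, 316.3]), 51.55) 974
 red 124 [524.80901945 259.47075068 125.57923574] [8.53358818e-04 9.66807875e-01 2.55503043e-01] [524.78069118 227.37640139 117.09750519] [524.83822258 292.55626489 134.32290629]
 blk 440 (array([485.1,  53.9]), array([218.2, 163. ]), 43.73) 67.18796765333241
```

View pics/v3.png

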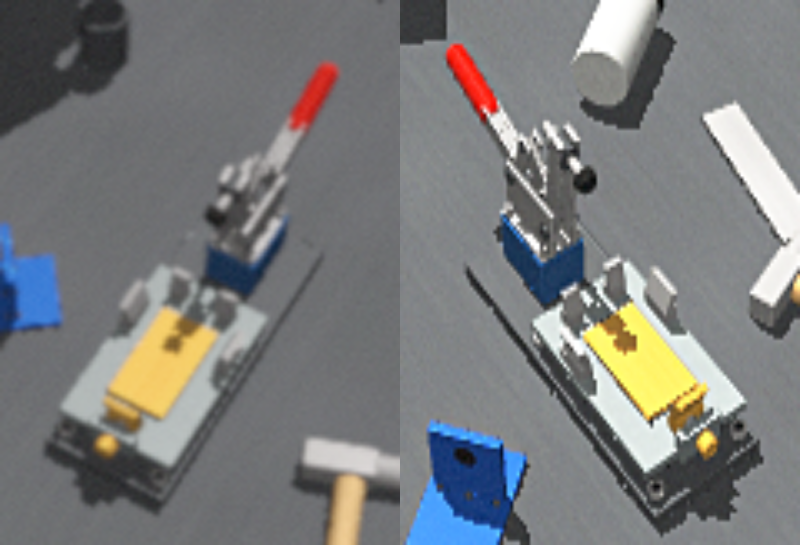

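The crops show the open clamp, the handle leaning back toward world +y, and the pusher at the near (-y) end. The fixture x axis is therefore close to world +y. Next I move above the bracket.

```bash
cat > go.py <<'E'
import sys
from h import *
# usage: go.py x y z yaw -> shift in tool axes (m), roll ; relative to commanded pose ~ measured
x,y,z,yaw=map(float,sys.argv[1:5]); s=env.state(); M=T(s)
d=M[:3,:3].T@(np.array([x,y,z])-M[:3,3]); cy=np.degrees(np.arctan2(M[1,0],M[0,0]))
print(np.round(d/1000,4).tolist(),'roll',round(-((yaw-cy+180)%360-180),2),'t',round(s['time_s'],2),'pos',np.round(s['ee_pos'],1),np.round(s['ee_rot'],2),'F',np.round(s['force'],1),'w',round(s['gripper_width'],1),'j6',round(s['qpos'][5],1))
E
python3 go.py 582 -352 250 -85.4; python3 -c "
from h import *
print(env.camera_params('wrist')['hand_eye'])"
```

```text
[-0.6778, 0.6723, -0.0358] roll 152.95 t 0.15 pos [219.4 531.1 213.3] [-1.800e+02  8.000e-02  6.755e+01] F [0.1 0.6 0.6] w 91.3 j6 -1.1
[[ 9.99999873e-01 -4.93119390e-05  5.00791924e-04 -1.01357576e-01]
 [ 9.16995337e-05 -9.60666720e-01 -2.77703881e-01 -7.89929740e+01]
 [ 4.94788252e-04  2.77703891e-01 -9.60666594e-01 -1.70785892e+02]
 [ 0.00000000e+00  0.00000000e+00  0.00000000e+00  1.00000000e+00]]
```

```bash
python3 go.py 530 110 340 -9
```

```text
[-0.2707, 0.4478, -0.1263] roll 76.55 t 0.15 pos [219.4 531.1 213.3] [-1.800e+02  8.000e-02  6.755e+01] F [0.1 0.6 0.6] w 91.3 j6 -1.1
```

```bash
python3 -m pendant '[{"xyz":[-0.02,0.04,-0.025],"roll":8,"jaw":0},{"xyz":[-0.05,0.09,-0.045],"roll":18,"jaw":0},{"xyz":[-0.08,0.14,-0.06],"roll":28,"jaw":0},{"xyz":[-0.11,0.19,-0.08],"roll":38,"jaw":0},{"xyz":[-0.14,0.24,-0.1],"roll":48,"jaw":0},{"xyz":[-0.17,0.29,-0.115],"roll":58,"jaw":0},{"xyz":[-0.2,0.34,-0.12],"roll":68,"jaw":0},{"xyz":[-0.21,0.36,-0.12],"roll":76,"jaw":0}]'
python3 -c "
from h import *
im=shot('wrist','w1'); cv2.imwrite('pics/v4.png',cv2.resize(im,(800,600)))
s=env.state(); print(s['ee_pos'],s['qvel'])"; python3 go.py 582 -352 200 -85.4
```

```text
time_s: 1.15
ee_pos: [473.6, 197.3, 334.2]
ee_rot: [180.0, -0.1, -8.9]
force: [-0.0, 0.0, -0.6]
gripper_width: 91.1
[474.72130857 196.27492571 333.71500987] [ 3.1708535  -0.44093997  1.4982078   1.92741611  0.28795353 -8.51807037]
[0.1927, 0.524, 0.1351] roll 76.27 t 1.2 pos [474.7 196.3 333.7] [ 1.7989e+02 -1.1000e-01 -9.1300e+00] F [ 0.5 -1.9  0.5] w 91.0 j6 30.4
```

View pics/v4.png

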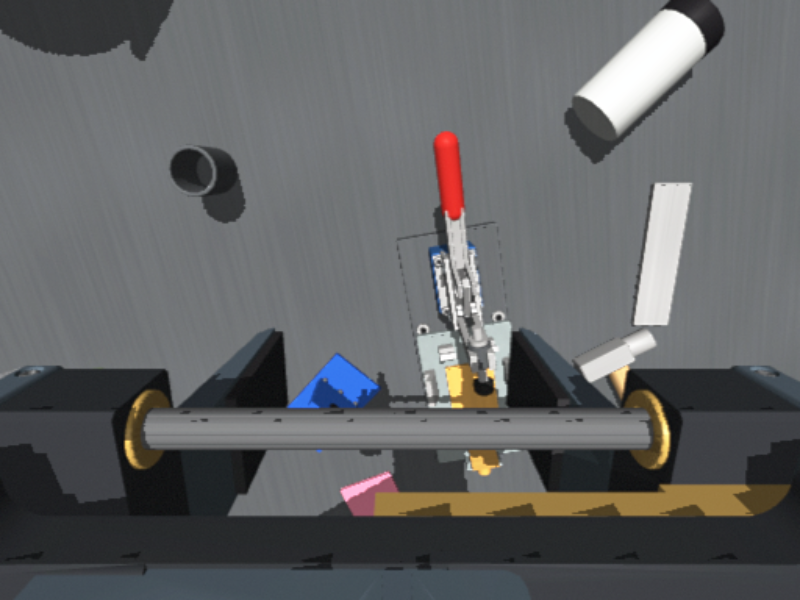

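The wrist view shows the handle grip at (448,180), the clamp at (465,290) and the nest partly hidden by the gripper. The gripper body is wide along the jaw axis. Carrying on to the bracket.

```bash
python3 -m pendant '[{"xyz":[0.02,0.055,0],"roll":10,"jaw":0},{"xyz":[0.04,0.11,0],"roll":20,"jaw":0},{"xyz":[0.06,0.17,0],"roll":30,"jaw":0},{"xyz":[0.08,0.225,0.02],"roll":40,"jaw":0},{"xyz":[0.1,0.28,0.04],"roll":50,"jaw":0},{"xyz":[0.12,0.335,0.06],"roll":60,"jaw":0},{"xyz":[0.14,0.39,0.08],"roll":70,"jaw":0},{"xyz":[0.16,0.44,0.1],"roll":76,"jaw":0}]'
python3 go.py 582 -352 130 -85.4
cat > c.py <<'E'
from h import *
# clamp clearance in fixture frame, provisional origin/yaw
o=np.array([533.4,9.1]);a=np.radians(91.7);ex=np.array([np.cos(a),np.sin(a)]);ey=np.array([-ex[1],ex[0]])
for tag in ['scene0','side0','w1']:
    im,W=cloud(tag);P=W.reshape(-1,3);P=P[~np.isnan(P[:,0])];q=P[:,:2]-o;F=np.c_[q@ex,q@ey,P[:,2]]
    F=F[(abs(F[:,1])<30)&(F[:,0]>30)&(F[:,0]<160)&(F[:,2]>85)&(F[:,2]<250)]
    for z in range(90,240,15):
        g=F[(F[:,2]>=z)&(F[:,2]<z+15)]
        if len(g)>2: print(tag,z,len(g),np.round(np.percentile(g[:,0],[0,5,50,100])),np.round([g[:,1].min(),g[:,1].max()]))
E
python3 c.py
```

```text
time_s: 2.2
ee_pos: [565.9, -260.3, 232.9]
ee_rot: [180.0, 0.0, -84.6]
force: [0.5, 0.6, 0.1]
gripper_width: 91.3
[0.0929, -0.0075, 0.1029] roll 0.79 t 2.2 pos [ 565.9 -260.3  232.9] [ 1.7999e+02  4.0000e-02 -8.4610e+01] F [0.5 0.6 0.1] w 91.3 j6 58.8
scene0 90 50 [108. 109. 123. 160.] [-15.   9.]
scene0 105 31 [105. 106. 126. 159.] [-13.   6.]
scene0 120 36 [105. 106. 151. 159.] [-11.   5.]
scene0 135 21 [ 74.  75. 104. 159.] [-11.   9.]
scene0 150 59 [ 72.  73.  92. 131.] [-10.   9.]
scene0 165 59 [ 73.  78. 107. 132.] [-11.  10.]
side0 90 67 [109. 110. 123. 160.] [-15.  15.]
side0 105 56 [107. 108. 117. 158.] [-10.  11.]
side0 120 58 [104. 106. 144. 159.] [-8. 11.]
side0 135 27 [ 76.  84. 107. 121.] [-8. 11.]
side0 150 77 [ 72.  75.  97. 137.] [-10.  11.]
side0 165 58 [ 72.  96. 109. 136.] [-9. 11.]
w1 90 170 [111. 117. 135. 160.] [-16.  14.]
w1 105 153 [110. 121. 131. 148.] [-10.  11.]
w1 120 115 [109. 118. 150. 160.] [-9. 10.]
w1 135 43 [ 85. 107. 121. 160.] [-10.  10.]
w1 150 216 [ 73.  76.  86. 137.] [-10.  10.]
w1 165 369 [ 77.  91. 115. 137.] [-10.  10.]
```

```bash
python3 -m pendant '[{"xyz":[0.04,-0.003,0.03],"roll":0.8,"jaw":0},{"xyz":[0.08,-0.007,0.07],"roll":0.8,"jaw":0},{"xyz":[0.093,-0.0075,0.1],"roll":0.8,"jaw":0},{"xyz":[0.093,-0.0075,0.1],"roll":0.8,"jaw":0},{"xyz":[0.093,-0.0075,0.135],"roll":0.8,"jaw":0},{"xyz":[0.093,-0.0075,0.17],"roll":0.8,"jaw":0},{"xyz":[0.093,-0.0075,0.2],"roll":0.8,"jaw":0},{"xyz":[0.093,-0.0075,0.205],"roll":0.8,"jaw":0}]'
python3 go.py 582.4 -352.5 27.5 -85.4
python3 - <<'E'
from h import *
im=shot('side','s1'); cv2.imwrite('pics/v5.png',cv2.resize(im[190:384,256:512],(800,606))[:600])
E
```

```text
time_s: 3.2
ee_pos: [581.9, -349.1, 28.5]
ee_rot: [179.9, 0.1, -85.2]
force: [0.3, 0.8, 0.4]
gripper_width: 91.2
[0.0034, -0.0002, 0.001] roll 0.24 t 3.2 pos [ 581.9 -349.1   28.5] [ 1.7991e+02  1.0000e-01 -8.5160e+01] F [0.3 0.8 0.4] w 91.2 j6 53.2
```

View pics/v5.png

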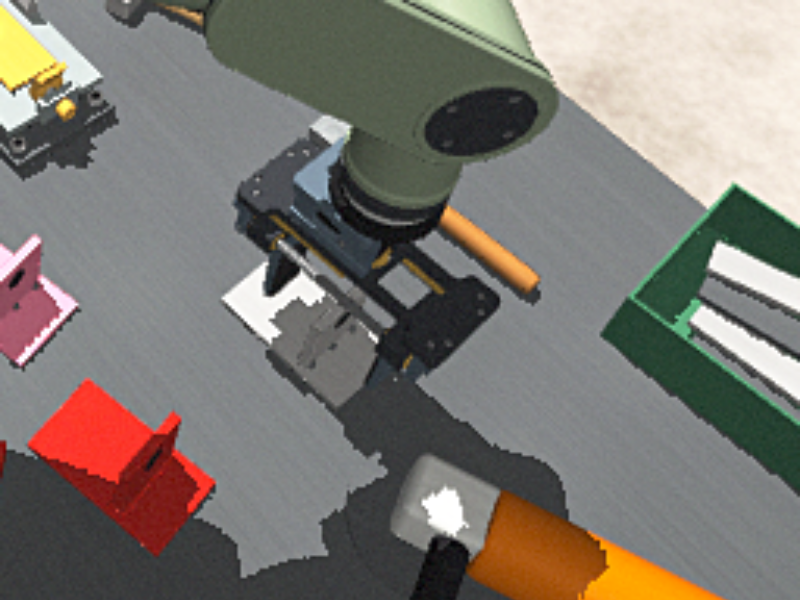

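The crop shows the fingers straddling the lug at about (335,320), clear of neighbours. Closing, then lifting.

```bash
python3 -m pendant '[{"xyz":[0.0034,0,0.001],"roll":0.2,"jaw":0.2},{"xyz":[0.0034,0,0.001],"roll":0.2,"jaw":1},{"xyz":[0.0034,0,0.001],"roll":0.2,"jaw":1},{"xyz":[0.0034,0,0.001],"roll":0.2,"jaw":1},{"xyz":[0.0034,0,0.001],"roll":0.2,"jaw":1},{"xyz":[0.0034,0,0.001],"roll":0.2,"jaw":1},{"xyz":[0.0034,0,0.001],"roll":0.2,"jaw":1},{"xyz":[0.0034,0,0.001],"roll":0.2,"jaw":1}]' 50
python3 go.py 400 -20 220 -88.3
cat > d.py <<'E'
from h import *
# refine fixture: fit 92x52 rest template by brass pixels in both cams, robust rect
for tag in ['scene0','side0']:
    im,W=cloud(tag); hsv=cv2.cvtColor(im,cv2.COLOR_BGR2HSV).astype(int)
    m=(abs(hsv[...,0]-24)<7)&(hsv[...,1]>110)&(W[...,2]>38)&(W[...,2]<56)&(np.hypot(W[...,0]-535,W[...,1]-9)<62)
    m=m.astype(np.uint8); n,l,st,ce=cv2.connectedComponentsWithStats(m)
    k=1+np.argmax(st[1:,4]); 
    mm=cv2.morphologyEx((l==k).astype(np.uint8),cv2.MORPH_OPEN,np.ones((5,5)))
    # fill & get hull in image, map to plane z
    z=np.load(f'pics/{tag}.npz');K=z['K'];C=z['C']
    c=max(cv2.findContours(mm,0,cv2.CHAIN_APPROX_NONE)[0],key=cv2.contourArea); h=cv2.convexHull(c)[:,0].astype(float)
    for Z in (47,49):
        r=np.c_[(h[:,0]-K[0,2])/K[0,0],-(h[:,1]-K[1,2])/K[1,1],-np.ones(len(h))]@C[:3,:3].T
        w=C[:3,3]+r*((Z-C[2,3])/r[:,2])[:,None]
        print(tag,Z,cv2.minAreaRect(w[:,:2].astype(np.float32)))
    P=W[mm>0]; A=np.c_[P[:,:2]-P[:,:2].mean(0),np.ones(len(P))]; print('plane',np.linalg.lstsq(A,P[:,2],rcond=None)[0])
    b=W[(W[...,2]>-10)&(W[...,2]<4)&(np.hypot(W[...,0]-640,W[...,1]+100)<60)]; print('bench z',np.median(b[:,2]))
E
python3 d.py
```

```text
time_s: 4.25
ee_pos: [582.5, -354.0, 27.8]
ee_rot: [180.0, 0.0, -85.4]
force: [0.7, 0.2, 0.2]
gripper_width: 14.2
[-0.3475, 0.1554, -0.1921] roll 2.85 t 4.25 pos [ 582.5 -354.    27.8] [ 1.800e+02  1.000e-02 -8.545e+01] F [0.7 0.2 0.2] w 14.2 j6 53.2
scene0 47 ((533.2857055664062, 7.923847198486328), (49.83019256591797, 92.6554946899414), 1.1695621013641357)
scene0 49 ((533.8751220703125, 6.854640960693359), (49.742183685302734, 92.49180603027344), 1.1695590019226074)
plane [ 7.38067731e-03 -3.57074932e-03  4.67850896e+01]
bench z -1.1880330277932671
side0 47 ((532.6710205078125, 0.8393898010253906), (48.40349578857422, 67.94188690185547), 1.375859022140503)
side0 49 ((531.6473388671875, -0.5044403076171875), (48.29409408569336, 67.78826904296875), 1.375885248184204)
plane [-7.54330894e-03 -6.14332486e-03  4.66395695e+01]
bench z -1.3726378635199694
```

```bash
python3 -m pendant '[{"xyz":[0,0,0],"roll":0,"jaw":1},{"xyz":[0,0,0],"roll":0,"jaw":1},{"xyz":[0,0,0],"roll":0,"jaw":1},{"xyz":[0,0,-0.02],"roll":0,"jaw":1},{"xyz":[0,0,-0.06],"roll":0,"jaw":1},{"xyz":[0,0,-0.11],"roll":0,"jaw":1},{"xyz":[0,0,-0.16],"roll":0,"jaw":1},{"xyz":[0,0,-0.19],"roll":0,"jaw":1}]' 50
python3 go.py 400 -20 220 -88.3
```

```text
time_s: 5.25
ee_pos: [582.7, -355.3, 219.6]
ee_rot: [-179.9, -0.2, -85.5]
force: [-0.1, 0.0, -5.9]
gripper_width: 7.9
[-0.3487, 0.1556, -0.0016] roll 2.84 t 5.25 pos [ 582.7 -355.3  219.6] [-1.7992e+02 -1.6000e-01 -8.5460e+01] F [-0.1  0.  -5.9] w 7.9 j6 53.2
```

Grasped (7.9 mm, 6 N of weight). Moving beside the nest so that the wrist camera sees it clearly.

```bash
python3 -m pendant '[{"xyz":[-0.03,0.013,-0.005],"roll":0.5,"jaw":1},{"xyz":[-0.08,0.036,-0.01],"roll":1,"jaw":1},{"xyz":[-0.135,0.06,-0.02],"roll":1.5,"jaw":1},{"xyz":[-0.19,0.085,-0.03],"roll":2,"jaw":1},{"xyz":[-0.245,0.11,-0.03],"roll":2.85,"jaw":1},{"xyz":[-0.3,0.135,-0.03],"roll":2.85,"jaw":1},{"xyz":[-0.335,0.15,-0.03],"roll":2.85,"jaw":1},{"xyz":[-0.348,0.155,-0.03],"roll":2.85,"jaw":1}]'
python3 - <<'E'
from h import *
env.grab_frame('side'); env.grab_frame('side'); env.grab_frame('side')
im=shot('wrist','w2'); shot('side','s2'); shot('scene','c2'); cv2.imwrite('pics/v6.png',cv2.resize(im,(800,600)))
E
python3 go.py 533 -12 120 -88.3
```

```text
time_s: 6.25
ee_pos: [398.7, -18.6, 247.2]
ee_rot: [179.9, -0.1, -88.2]
force: [0.6, -0.5, -5.5]
gripper_width: 7.8
[-0.0048, -0.1321, 0.1277] roll -0.06 t 6.55 pos [401.1 -20.5 247.7] [-1.800e+02 -4.000e-02 -8.836e+01] F [ 0.  -0.2 -6.4] w 7.7 j6 83.8
```

View pics/v6.png

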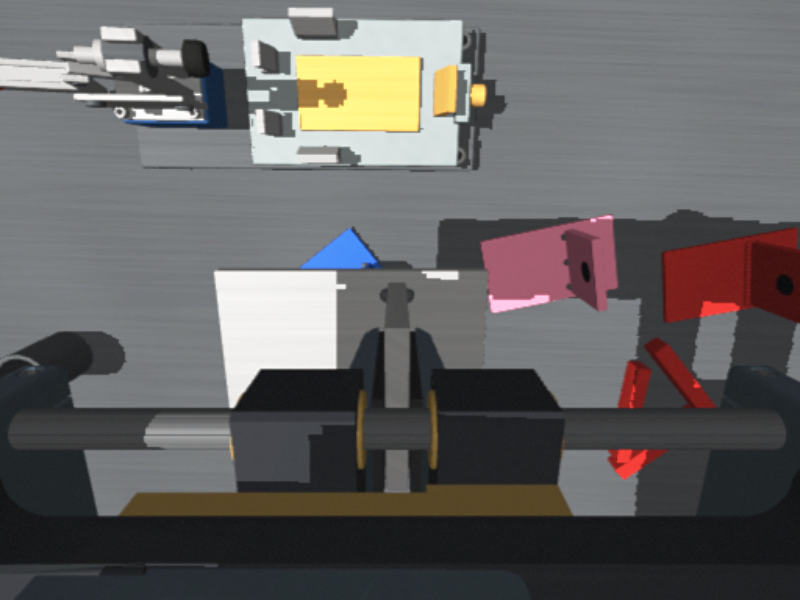

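The wrist view shows the rest with corners near (298,57), (420,56), (420,132), (299,131), the pusher at (447,92) and the stops at (265,60) and (270,122). The plate's front edge runs from (216,270) to (487,270).

```bash
cat > e.py <<'E'
from h import *
im,W=cloud('w2'); z=np.load('pics/w2.npz');K=z['K'];C=z['C']
hsv=cv2.cvtColor(im,cv2.COLOR_BGR2HSV).astype(int)
def ray(p,Z):
    p=np.atleast_2d(p).astype(float); r=np.c_[(p[:,0]-K[0,2])/K[0,0],-(p[:,1]-K[1,2])/K[1,1],-np.ones(len(p))]@C[:3,:3].T
    return C[:3,3]+r*((Z-C[2,3])/r[:,2])[:,None]
m=(abs(hsv[...,0]-24)<9)&(hsv[...,1]>100); m[:, :185]=0; m[:,275:]=0; m[100:]=0
P=W[m]; P=P[~np.isnan(P[:,2])]; Zr=np.median(P[:,2]); b=W[128:140,10:130]; print('rest z',Zr,'bench',np.nanmedian(b[...,2]))
c=max(cv2.findContours(m.astype(np.uint8),0,2)[0],key=cv2.contourArea)[:,0]
w=ray(c,Zr); print('rest rect',cv2.minAreaRect(w[:,:2].astype(np.float32)))
q=ray(np.array([[298,57],[420,56],[420,132],[299,131]])/1.5625-0.2,Zr); print(q.round(1),q.mean(0))
# grey nest plate edges
# bracket front edge
e=np.array([[216,270],[487,270]])/1.5625
d=W[174:180,145:305]; print('plate z near edge',np.nanmedian(d[...,2]), np.nanpercentile(d[...,2],[10,90]))
for Zp in (226,228): q=ray(e,Zp); v=q[0]-q[1]; print('edge',q.round(1),np.linalg.norm(v),np.degrees(np.arctan2(v[1],v[0])))
# plate tilt
D=W[178:250,150:215].reshape(-1,3); D=D[~np.isnan(D[:,0])]; D=D[abs(D[:,2]-np.median(D[:,2]))<6]; A=np.c_[D[:,:2]-D[:,:2].mean(0),np.ones(len(D))]; print('plane',np.linalg.lstsq(A,D[:,2],rcond=None)[0],D.mean(0))
D=W[200:250,290:310].reshape(-1,3)
# red etc: stops/guide tops
for n,(u,v) in dict(stop1=(257,55),stop2=(262,122),gA=(313,20),gB=(322,153),push=(455,88),foot=(195,57)).items(): 
    print(n,np.nanmedian(W[int(v/1.5625)-1:int(v/1.5625)+2,int(u/1.5625)-1:int(u/1.5625)+2].reshape(-1,3),0).round(1))
E
python3 e.py
```

```text
rest z 47.96454669152189 bench -0.1638561323476324
rest rect ((532.1914672851562, 12.522834777832031), (50.96295166015625, 91.72109985351562), 1.773245930671692)
[[556.   57.3  48. ]
 [559.5 -32.7  48. ]
 [506.7 -35.1  48. ]
 [504.6  58.1  48. ]] [531.69451734  11.89703981  47.96454669]
plate z near edge 225.86186262508878 [224.98697238 226.65676364]
edge [[434.   59.5 226. ]
 [437.5 -58.4 226. ]] 117.88337815922031 91.72387322681791
edge [[434.4  58.7 228. ]
 [437.9 -57.9 228. ]] 116.65839799756432 91.72387322681793
plane [ 1.59049975e-04 -2.14470245e-03  2.25780109e+02] [409.20066757  31.60256402 225.78010887]
stop1 [551.6  81.2  71. ]
stop2 [508.3  80.3  71.1]
gA [575.8  42.5  67.7]
gB [489.3  37.5  65.6]
push [535.6 -57.2  72.3]
foot [530.4  86.7 163.9]
```

```bash
python3 -m pendant '[{"xyz":[-0.001,-0.01,0.02],"roll":0,"jaw":1},{"xyz":[-0.003,-0.025,0.05],"roll":0,"jaw":1},{"xyz":[-0.003,-0.035,0.09],"roll":0,"jaw":1},{"xyz":[-0.003,-0.039,0.11],"roll":0,"jaw":1},{"xyz":[-0.003,-0.039,0.117],"roll":0,"jaw":1},{"xyz":[-0.003,-0.039,0.117],"roll":0,"jaw":1},{"xyz":[-0.003,-0.039,0.117],"roll":0,"jaw":1},{"xyz":[-0.003,-0.039,0.117],"roll":0,"jaw":1}]'
python3 - <<'E'
from h import *
env.grab_frame('side')
im=shot('wrist','w3');  cv2.imwrite('pics/v7.png',cv2.resize(im[:200],(800,312)))
E
python3 go.py 533 -12 120 -88.3
```

```text
time_s: 7.55
ee_pos: [439.8, -15.4, 131.8]
ee_rot: [-179.9, -0.0, -88.3]
force: [-0.2, 0.1, -5.3]
gripper_width: 7.9
[-0.0005, -0.0935, 0.0117] roll 0.0 t 7.65 pos [439.5 -15.3 131.6] [-1.7992e+02 -1.0000e-02 -8.8300e+01] F [-0.3  0.7 -5. ] w 7.6 j6 84.8
```

View pics/v7.png

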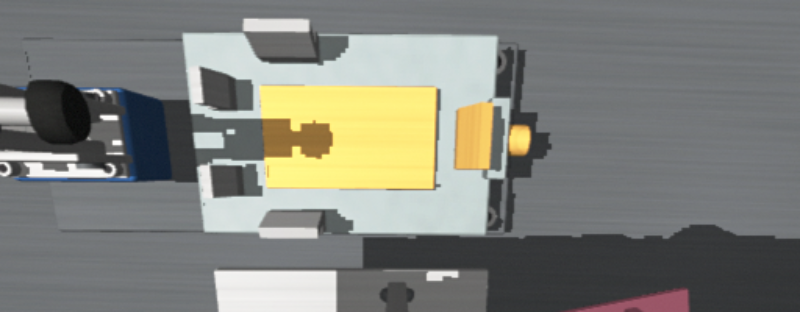

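The closer view shows the rest at (260,86), (437,87), (435,189), (266,188), the pusher's face at x≈456, and the stops' feet at x≈240.

```bash
sed -e "s/w2/w3/g" -e '/^q=ray/d' -e '/stop1/,$d' e.py | sed 's/m\[:, :185\]=0; m\[:,275:\]=0; m\[100:\]=0/m[:, :160]=0; m[:,284:]=0; m[130:]=0/' > f.py; cat >> f.py <<'E'
q=ray(np.array([[260,86],[437,87],[435,189],[266,188]])/1.5625,Zr); print(q.round(1),q.mean(0), 'edges',np.linalg.norm(q[0]-q[1]),np.linalg.norm(q[1]-q[2]),np.linalg.norm(q[3]-q[2]),np.linalg.norm(q[0]-q[3]))
s=ray(np.array([[238,107],[243,196],[456,140],[288,60],[290,212]])/1.5625,50); print('stops feet, pusher foot, guides',s.round(1))
E
python3 f.py
```

```text
rest z 47.964439673189574 bench 14.726641363997317
rest rect ((532.6682739257812, 12.651920318603516), (50.95319747924805, 91.92557525634766), 1.6950823068618774)
plate z near edge 109.954515245299 [109.0967398  110.75565927]
edge [[499.7  17.8 226. ]
 [501.1 -29.2 226. ]] 46.934607471467885 91.68748017321211
edge [[500.2  17.  228. ]
 [501.5 -28.7 228. ]] 45.70971355162596 91.68748017321214
plane [ 2.28933356e-03 -1.00034427e-03  1.09895568e+02] [448.2788529   36.23334333 109.89556752]
[[556.8  58.5  48. ]
 [559.  -32.9  48. ]
 [507.8 -34.5  48. ]
 [505.6  58.   48. ]] [532.27820825  12.27384728  47.96443967] edges 91.4131510561141 51.25208992364047 92.55622200012886 51.188539236134716
stops feet, pusher foot, guides [[546.1  69.9  50. ]
 [501.   70.2  50. ]
 [533.3 -44.1  50. ]
 [568.9  43.2  50. ]
 [493.2  44.8  50. ]]
```

Both wrist views agree: nest centre (532.6, 12.5), yaw 91.7°, rest z 48. The held bracket is centred on the TCP with its underside 27.7 mm below. The scene camera put y about 4 mm lower, so I lower about 2.5 mm short of the stops.

```bash
python3 go.py 533.3 -10 131.7 -88.3;  python3 go.py 533.3 -10 84 -88.3
```

```text
[-0.0025, -0.0939, -0.0] roll 0.0 t 7.65 pos [439.5 -15.3 131.6] [-1.7992e+02 -1.0000e-02 -8.8300e+01] F [-0.3  0.7 -5. ] w 7.6 j6 84.8
[-0.0025, -0.0938, 0.0477] roll 0.0 t 7.65 pos [439.5 -15.3 131.6] [-1.7992e+02 -1.0000e-02 -8.8300e+01] F [-0.3  0.7 -5. ] w 7.6 j6 84.8
```

```bash
python3 -m pendant '[{"xyz":[-0.001,-0.02,0],"roll":0,"jaw":1},{"xyz":[-0.0025,-0.05,0],"roll":0,"jaw":1},{"xyz":[-0.0025,-0.08,0],"roll":0,"jaw":1},{"xyz":[-0.0025,-0.0939,0],"roll":0,"jaw":1},{"xyz":[-0.0025,-0.0939,0],"roll":0,"jaw":1},{"xyz":[-0.0025,-0.0939,0.01],"roll":0,"jaw":1},{"xyz":[-0.0025,-0.0939,0.02],"roll":0,"jaw":1},{"xyz":[-0.0025,-0.0939,0.025],"roll":0,"jaw":1}]'; python3 go.py 533.3 -10 84 -88.3
```

```text
time_s: 8.65
ee_pos: [531.7, -10.0, 104.9]
ee_rot: [179.9, 0.0, -88.3]
force: [0.1, 0.7, -5.4]
gripper_width: 7.7
[0.0, -0.0016, 0.0208] roll -0.0 t 8.65 pos [531.7 -10.  104.9] [ 1.7987e+02  1.0000e-02 -8.8300e+01] F [ 0.1  0.7 -5.4] w 7.7 j6 86.0
```

```bash
python3 -m pendant '[{"xyz":[0,-0.001,0.003],"roll":0,"jaw":1},{"xyz":[0,-0.001,0.006],"roll":0,"jaw":1},{"xyz":[0,-0.001,0.009],"roll":0,"jaw":1},{"xyz":[0,-0.001,0.012],"roll":0,"jaw":1},{"xyz":[0,-0.001,0.015],"roll":0,"jaw":1},{"xyz":[0,-0.001,0.018],"roll":0,"jaw":1},{"xyz":[0,-0.001,0.02],"roll":0,"jaw":1},{"xyz":[0,-0.001,0.02],"roll":0,"jaw":1}]'; python3 go.py 533.3 -10 84 -88.3
```

```text
time_s: 9.65
ee_pos: [534.6, -9.1, 86.2]
ee_rot: [-179.9, 0.1, -88.3]
force: [0.3, 5.8, -0.6]
gripper_width: 7.8
[0.0009, 0.0013, 0.0022] roll -0.03 t 9.65 pos [534.6  -9.1  86.2] [-1.7991e+02  9.0000e-02 -8.8330e+01] F [ 0.3  5.8 -0.6] w 7.8 j6 86.0
```

```bash
python3 -m pendant '[{"xyz":[0,0.0007,0.001],"roll":0,"jaw":1},{"xyz":[0,0.0007,0.002],"roll":0,"jaw":1},{"xyz":[0,0.0007,0.003],"roll":0,"jaw":1},{"xyz":[0,0.0007,0.004],"roll":0,"jaw":1},{"xyz":[0,0.0007,0.005],"roll":0,"jaw":1},{"xyz":[0,0.0007,0.006],"roll":0,"jaw":1},{"xyz":[0,0.0007,0.006],"roll":0,"jaw":1},{"xyz":[0,0.0007,0.006],"roll":0,"jaw":1}]'; python3 go.py 533.3 -10 79 -88.3
```

```text
time_s: 10.65
ee_pos: [534.3, -8.8, 80.8]
ee_rot: [-179.8, 0.1, -88.3]
force: [0.1, 6.3, 1.4]
gripper_width: 7.8
[0.0012, 0.0011, 0.0018] roll -0.04 t 10.65 pos [534.3  -8.8  80.8] [-1.7985e+02  1.2000e-01 -8.8340e+01] F [0.1 6.3 1.4] w 7.8 j6 86.0
```

```bash
python3 -m pendant '[{"xyz":[0,0.0005,0.0005],"roll":0,"jaw":1},{"xyz":[0,0.0005,0.001],"roll":0,"jaw":1},{"xyz":[0,0.0005,0.0015],"roll":0,"jaw":1},{"xyz":[0,0.0005,0.002],"roll":0,"jaw":1},{"xyz":[0,0.0005,0.0025],"roll":0,"jaw":1},{"xyz":[0,0.0005,0.003],"roll":0,"jaw":1},{"xyz":[0,0.0005,0.003],"roll":0,"jaw":1},{"xyz":[0,0.0005,0.003],"roll":0,"jaw":1}]'; python3 go.py 533.3 -10 76 -88.3; python3 -c "
from h import *
print(env.state()['torque'])"
```

```text
time_s: 11.65
ee_pos: [533.2, -8.7, 76.9]
ee_rot: [-179.9, 0.1, -88.4]
force: [0.1, 7.0, -4.1]
gripper_width: 7.6
[0.0013, -0.0, 0.0009] roll -0.05 t 11.65 pos [533.2  -8.7  76.9] [-1.7994e+02  1.4000e-01 -8.8350e+01] F [ 0.1  7.  -4.1] w 7.6 j6 86.0
[ 1.35157374 -0.02967437 -0.03298469]
```

```bash
python3 -m pendant '[{"xyz":[0,0,0.0002],"roll":0,"jaw":1},{"xyz":[0,0,0.0004],"roll":0,"jaw":1},{"xyz":[0,0,0.0006],"roll":0,"jaw":1},{"xyz":[0,0,0.0008],"roll":0,"jaw":1},{"xyz":[0,0,0.001],"roll":0,"jaw":1},{"xyz":[0,0,0.0012],"roll":0,"jaw":1},{"xyz":[0,0,0.0012],"roll":0,"jaw":1},{"xyz":[0,0,0.0012],"roll":0,"jaw":1}]'; python3 go.py 533.3 -10 76 -88.3; python3 -c "
from h import *
print(env.state()['torque'])"
```

```text
time_s: 12.65
ee_pos: [533.1, -8.7, 75.9]
ee_rot: [-180.0, 0.1, -88.4]
force: [0.6, 6.6, -2.3]
gripper_width: 7.9
[0.0013, -0.0001, -0.0001] roll -0.06 t 12.65 pos [533.1  -8.7  75.9] [-1.7995e+02  1.4000e-01 -8.8360e+01] F [ 0.6  6.6 -2.3] w 7.9 j6 86.0
[ 1.30176757  0.18267771 -0.01291994]
```

```bash
python3 -m pendant '[{"xyz":[0,0,0.0002],"roll":0,"jaw":1},{"xyz":[0,0,0.0004],"roll":0,"jaw":1},{"xyz":[0,0,0.0006],"roll":0,"jaw":1},{"xyz":[0,0,0.0008],"roll":0,"jaw":1},{"xyz":[0,0,0.001],"roll":0,"jaw":1},{"xyz":[0,0,0.001],"roll":0,"jaw":1},{"xyz":[0,0,0.001],"roll":0,"jaw":1},{"xyz":[0,0,0.001],"roll":0,"jaw":1}]'; python3 go.py 533.3 -10 76 -88.3; python3 -c "
from h import *
print(env.state()['torque'])
env.grab_frame('side');shot('side','s3');shot('wrist','w4')
a=cv2.imread('pics/s3.png')[115:250,185:325];b=cv2.imread('pics/w4.png')[150:384,60:452]
cv2.imwrite('pics/v8.png',cv2.hconcat([cv2.resize(a,(400,386)),cv2.resize(b,(400,386))]))"
```

```text
time_s: 13.65
ee_pos: [533.2, -8.7, 75.8]
ee_rot: [-179.9, 0.1, -88.4]
force: [-1.2, 6.8, 4.6]
gripper_width: 7.8
[0.0013, -0.0001, -0.0002] roll -0.05 t 13.65 pos [533.2  -8.7  75.8] [-1.7993e+02  1.4000e-01 -8.8350e+01] F [-1.2  6.8  4.6] w 7.8 j6 86.0
[ 1.22945284  0.6520934  -0.07340721]
```

View pics/v8.png

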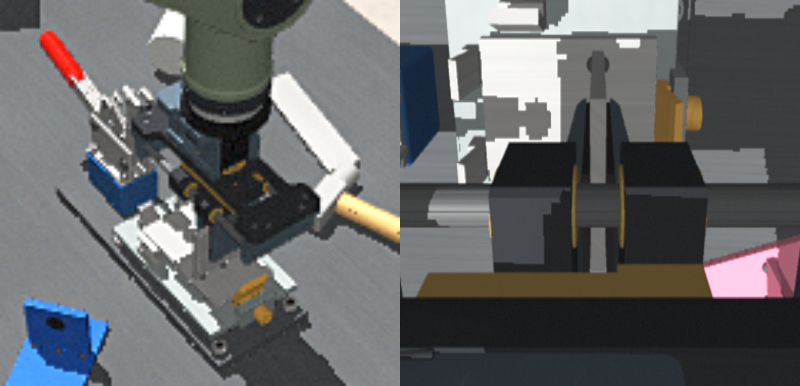

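The bracket sits inside the walls in both views, lug away from the clamp. Force rose 7 N within 0.1 mm at z 75.8, which is the expected hard stop on the rest (48 + 27.7). Next I release with a small opening, then rise.

```bash
python3 -m pendant '[{"xyz":[0,0,0],"roll":0,"jaw":0.75},{"xyz":[0,0,0],"roll":0,"jaw":0.75},{"xyz":[0,0,0],"roll":0,"jaw":0.75},{"xyz":[0,0,-0.005],"roll":0,"jaw":0.75},{"xyz":[0,0,-0.02],"roll":0,"jaw":0.75},{"xyz":[0,0,-0.04],"roll":0,"jaw":0.75},{"xyz":[0,0,-0.06],"roll":0,"jaw":0.75},{"xyz":[0,0,-0.06],"roll":0,"jaw":0.75}]'; python3 go.py 534 -28 130 -88.3; python3 - <<'E'
from h import *
env.grab_frame('side');shot('side','s4');shot('scene','c4');shot('wrist','w5')
b=cv2.imread('pics/w5.png')[100:384,60:452]; cv2.imwrite('pics/v9.png',cv2.resize(b,(784,568)))
for tag in ['s4','c4']:
    im,W=cloud(tag);P=W.reshape(-1,3);P=P[~np.isnan(P[:,0])]
    L=P[(np.hypot(P[:,0]-533,P[:,1]+8)<34)&(abs(P[:,1]+8)<12)&(P[:,2]>85)&(P[:,2]<118)]
    print(tag,'lug',len(L),L[:,2].max() if len(L) else '')
    q=P[(abs(P[:,0]-532)<30)&(P[:,1]>5)&(P[:,1]<65)&(P[:,2]>44)&(P[:,2]<66)]
    for y in (5,20,35,50):
        g=q[(q[:,1]>=y)&(q[:,1]<y+15)]; print(' y',y,len(g),np.median(g[:,2]) if len(g) else '')
    g=P[(abs(P[:,0]-532)<30)&(P[:,1]>-44)&(P[:,1]<-18)&(P[:,2]>44)&(P[:,2]<66)]; print(' behind',len(g),np.median(g[:,2]) if len(g) else '')
E
```

```text
time_s: 14.8
ee_pos: [534.3, -10.1, 137.1]
ee_rot: [-179.7, -0.0, -88.3]
force: [-0.9, -0.5, -0.0]
gripper_width: 22.6
[0.0178, 0.0009, 0.0071] roll 0.0 t 14.8 pos [534.3 -10.1 137.1] [-1.7971e+02 -2.0000e-02 -8.8300e+01] F [-0.9 -0.5 -0. ] w 22.6 j6 86.0
s4 lug 148 115.84315829727495
 y 5 23 52.643661100790496
 y 20 36 53.2441824296896
 y 35 70 52.53763085561309
 y 50 86 52.735134696993725
 behind 158 52.38792796412963
c4 lug 75 116.39987151929449
 y 5 9 51.96905537033945
 y 20 36 52.57992914928593
 y 35 67 52.204461758783964
 y 50 53 53.19468061786006
 behind 156 52.537398179899014
```

View pics/v9.png

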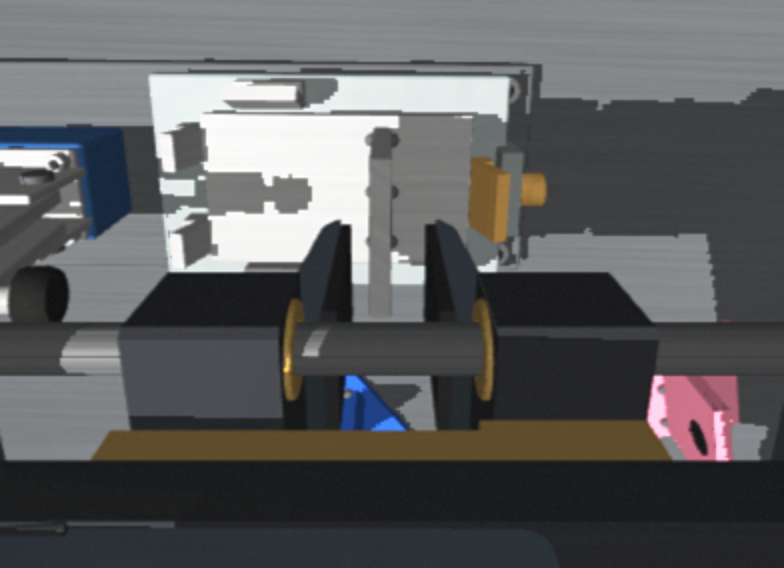

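The wrist view shows the bracket flat in the nest, up against the stops on the left with the pusher compressed. Depth shows the plate at equal height front and rear (52.5 ± 0.4). Now I press behind the lug to confirm it is home.

```bash
python3 -m pendant '[{"xyz":[0.01,0,-0.005],"roll":0,"jaw":1},{"xyz":[0.018,0.0005,-0.005],"roll":0,"jaw":1},{"xyz":[0.018,0.0005,0],"roll":0,"jaw":1},{"xyz":[0.018,0.0005,0.02],"roll":0,"jaw":1},{"xyz":[0.018,0.0005,0.04],"roll":0,"jaw":1},{"xyz":[0.018,0.0005,0.06],"roll":0,"jaw":1},{"xyz":[0.018,0.0005,0.073],"roll":0,"jaw":1},{"xyz":[0.018,0.0005,0.073],"roll":0,"jaw":1}]'; python3 go.py 534 -28 54 -88.3
```

```text
time_s: 16.0
ee_pos: [532.1, -28.0, 60.7]
ee_rot: [179.9, 0.0, -88.3]
force: [0.1, 0.4, 0.1]
gripper_width: 0.3
[0.0001, -0.0019, 0.0067] roll -0.01 t 16.0 pos [532.1 -28.   60.7] [ 1.7987e+02  2.0000e-02 -8.8310e+01] F [0.1 0.4 0.1] w 0.3 j6 84.0
```

```bash
python3 -m pendant '[{"xyz":[0,0,0.001],"roll":0,"jaw":1},{"xyz":[0,0,0.002],"roll":0,"jaw":1},{"xyz":[0,0,0.003],"roll":0,"jaw":1},{"xyz":[0,0,0.004],"roll":0,"jaw":1},{"xyz":[0,0,0.005],"roll":0,"jaw":1},{"xyz":[0,0,0.005],"roll":0,"jaw":1},{"xyz":[0,0,0.005],"roll":0,"jaw":1},{"xyz":[0,0,0.005],"roll":0,"jaw":1}]'; python3 go.py 534 -28 54 -88.3
```

```text
time_s: 17.0
ee_pos: [532.9, -28.0, 56.7]
ee_rot: [-180.0, 0.0, -88.3]
force: [-0.0, -0.0, 0.4]
gripper_width: 0.3
[0.0, -0.0011, 0.0027] roll 0.0 t 17.0 pos [532.9 -28.   56.7] [-180.     0.   -88.3] F [-0.  -0.   0.4] w 0.3 j6 84.0
```

```bash
python3 -m pendant '[{"xyz":[0,0,0.0005],"roll":0,"jaw":1},{"xyz":[0,0,0.001],"roll":0,"jaw":1},{"xyz":[0,0,0.0015],"roll":0,"jaw":1},{"xyz":[0,0,0.002],"roll":0,"jaw":1},{"xyz":[0,0,0.0025],"roll":0,"jaw":1},{"xyz":[0,0,0.0028],"roll":0,"jaw":1},{"xyz":[0,0,0.003],"roll":0,"jaw":1},{"xyz":[0,0,0.003],"roll":0,"jaw":1}]'; python3 go.py 534 -28 54 -88.3
```

```text
time_s: 18.0
ee_pos: [532.9, -28.0, 54.3]
ee_rot: [-180.0, 0.0, -88.3]
force: [-1.9, 0.1, 5.0]
gripper_width: 0.4
[0.0, -0.0011, 0.0003] roll 0.01 t 18.0 pos [532.9 -28.   54.3] [-179.98    0.    -88.29] F [-1.9  0.1  5. ] w 0.4 j6 84.0
```

```bash
python3 -m pendant '[{"xyz":[0,0,0.0003],"roll":0,"jaw":1},{"xyz":[0,0,0.0006],"roll":0,"jaw":1},{"xyz":[0,0,0.0008],"roll":0,"jaw":1},{"xyz":[0,0,0.001],"roll":0,"jaw":1},{"xyz":[0,0,0.001],"roll":0,"jaw":1},{"xyz":[0,0,0.001],"roll":0,"jaw":1},{"xyz":[0,0,0.001],"roll":0,"jaw":1},{"xyz":[0,0,0.001],"roll":0,"jaw":1}]'; python3 go.py 534 -28 54 -88.3
```

```text
time_s: 19.0
ee_pos: [532.9, -28.0, 54.2]
ee_rot: [-180.0, 0.0, -88.3]
force: [-3.7, -0.2, 11.9]
gripper_width: 0.6
[0.0, -0.0011, 0.0002] roll 0.0 t 19.0 pos [532.9 -28.   54.2] [-179.96    0.    -88.3 ] F [-3.7 -0.2 11.9] w 0.6 j6 84.0
```

The plate pressed hard at 54.2 (48 + 6), holding 12 N with no give, so it is home. Next: the handle.

```bash
python3 -m pendant '[{"xyz":[0,0,-0.01],"roll":0,"jaw":1},{"xyz":[0,0,-0.05],"roll":0,"jaw":1},{"xyz":[0,0,-0.1],"roll":-5,"jaw":0.7},{"xyz":[0,0,-0.15],"roll":-15,"jaw":0.5},{"xyz":[0,0,-0.18],"roll":-25,"jaw":0.4},{"xyz":[-0.03,0,-0.18],"roll":-35,"jaw":0.4},{"xyz":[-0.08,0,-0.18],"roll":-45,"jaw":0.4},{"xyz":[-0.13,0,-0.18],"roll":-55,"jaw":0.4}]' 10; python3 go.py 524.7 277.4 175 1.7
```

```text
time_s: 20.0
ee_pos: [529.0, 103.0, 233.0]
ee_rot: [-180.0, -0.0, -33.0]
force: [0.6, 0.0, -0.5]
gripper_width: 54.1
[-0.0987, -0.1438, 0.058] roll -34.73 t 20.0 pos [529. 103. 233.] [-1.7996e+02 -3.0000e-02 -3.3030e+01] F [ 0.6  0.  -0.5] w 54.1 j6 42.8
```

```bash
python3 -m pendant '[{"xyz":[-0.02,-0.03,0],"roll":-9,"jaw":0.4},{"xyz":[-0.05,-0.072,0],"roll":-18,"jaw":0.4},{"xyz":[-0.08,-0.115,0],"roll":-27,"jaw":0.4},{"xyz":[-0.0987,-0.1438,0.01],"roll":-34.7,"jaw":0.4},{"xyz":[-0.0987,-0.1438,0.04],"roll":-34.7,"jaw":0.4},{"xyz":[-0.0987,-0.1438,0.05],"roll":-34.7,"jaw":0.4},{"xyz":[-0.0987,-0.1438,0.05],"roll":-34.7,"jaw":0.4},{"xyz":[-0.0987,-0.1438,0.05],"roll":-34.7,"jaw":0.4}]'; python3 go.py 524.7 277.4 107 1.7
python3 - <<'E'
from h import *
shot('side','s6');im=shot('wrist','w6'); a=cv2.imread('pics/s6.png')[60:250,150:340]
cv2.imwrite('pics/v10.png',cv2.hconcat([cv2.resize(im,(480,360)),cv2.resize(a,(360,360))][:2])[:, :800])
E
```

```text
time_s: 21.0
ee_pos: [526.2, 276.1, 184.0]
ee_rot: [-179.9, -0.1, 1.4]
force: [-0.3, 0.6, 0.8]
gripper_width: 55.0
[-0.0016, -0.0013, 0.077] roll -0.35 t 21.0 pos [526.2 276.1 184. ] [-1.7994e+02 -1.1000e-01  1.3500e+00] F [-0.3  0.6  0.8] w 55.0 j6 25.2
```

View pics/v10.png

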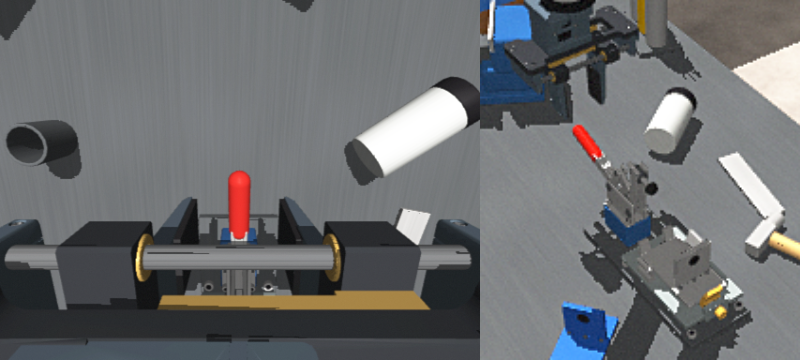

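The wrist view shows the red grip centred between the fingers (column 239), and the side view shows the bracket seated. Checking the grip's position by depth while descending.

```bash
python3 - <<'E'
from h import *
im,W=cloud('w6');hsv=cv2.cvtColor(im,cv2.COLOR_BGR2HSV).astype(int)
m=((hsv[...,0]<8)|(hsv[...,0]>172))&(hsv[...,1]>130)&(W[...,2]>80); r=W[m]; print(len(r),r.min(0).round(),r.max(0).round(),np.median(r,0).round(1))
E
python3 -m pendant '[{"xyz":[-0.001,-0.001,0.02],"roll":0,"jaw":0.4},{"xyz":[-0.001,-0.001,0.045],"roll":0,"jaw":0.4},{"xyz":[-0.001,-0.001,0.065],"roll":0,"jaw":0.4},{"xyz":[-0.001,-0.001,0.077],"roll":0,"jaw":0.4},{"xyz":[-0.001,-0.001,0.077],"roll":0,"jaw":0.6},{"xyz":[-0.001,-0.001,0.077],"roll":0,"jaw":0.8},{"xyz":[-0.001,-0.001,0.077],"roll":0,"jaw":0.85},{"xyz":[-0.001,-0.001,0.077],"roll":0,"jaw":0.85}]' 10;python3 go.py 524.7 277.4 107 1.7
```

```text
1500 [517. 228. 114.] [537. 298. 139.] [527.  268.7 130.4]
time_s: 22.1
ee_pos: [527.2, 277.6, 106.8]
ee_rot: [-179.9, -0.4, 1.4]
force: [4.3, -0.3, -1.7]
gripper_width: 19.6
[-0.0025, 0.0001, -0.0002] roll -0.26 t 22.1 pos [527.2 277.6 106.8] [-179.94   -0.4     1.44] F [ 4.3 -0.3 -1.7] w 19.6 j6 25.4
```

```bash
python3 -m pendant '[{"xyz":[0,0.003,-0.0085],"roll":0,"jaw":0.85},{"xyz":[0,0.007,-0.0177],"roll":0,"jaw":0.85},{"xyz":[0,0.0119,-0.0263],"roll":0,"jaw":0.85},{"xyz":[0,0.0178,-0.0345],"roll":0,"jaw":0.85},{"xyz":[0,0.0243,-0.042],"roll":0,"jaw":0.85},{"xyz":[0,0.0317,-0.0488],"roll":0,"jaw":0.85},{"xyz":[0,0.0396,-0.0548],"roll":0,"jaw":0.85},{"xyz":[0,0.0438,-0.0576],"roll":0,"jaw":0.85}]' 15;python3 go.py 526 250 140 1.7
python3 - <<'E'
from h import *
for n in ('side','scene','wrist'): shot(n,n+'7')
for t in ('side7','scene7','wrist7'):
    im,W=cloud(t);hsv=cv2.cvtColor(im,cv2.COLOR_BGR2HSV).astype(int)
    m=((hsv[...,0]<8)|(hsv[...,0]>172))&(hsv[...,1]>130)&(W[...,2]>80)&(np.hypot(W[...,0]-527,W[...,1]-240)<90); r=W[m]
    if len(r)>8:
        c=r.mean(0);V=np.linalg.svd(r-c)[2][0]; print(t,len(r),r.min(0).round(),r.max(0).round(),'ang',np.arctan2(abs(V[1]),abs(V[2])))
E
```

```text
time_s: 23.1
ee_pos: [528.1, 234.2, 164.5]
ee_rot: [-179.8, -0.4, 1.4]
force: [5.4, 1.3, -3.1]
gripper_width: 19.7
[-0.0019, -0.0158, 0.0245] roll -0.34 t 23.1 pos [528.1 234.2 164.5] [-179.84   -0.37    1.36] F [ 5.4  1.3 -3.1] w 19.7 j6 21.4
side7 121 [517. 201. 141.] [543. 246. 345.] ang 0.23571926652449907
scene7 124 [517. 193. 140.] [547. 241. 251.] ang 0.3501670725260608
wrist7 1057 [517. 186. 102.] [542. 251. 202.] ang 0.9637383924296384
```

The handle has followed to about 0.57 rad (its end at y≈249, z≈202). Opening and going behind it.

```bash
python3 -m pendant '[{"xyz":[0,0,0],"roll":0,"jaw":0.6},{"xyz":[0,0,0],"roll":0,"jaw":0.5},{"xyz":[0,-0.015,-0.005],"roll":0,"jaw":0.5},{"xyz":[0,-0.03,-0.01],"roll":0,"jaw":0.5},{"xyz":[0,-0.045,-0.015],"roll":0,"jaw":0.5},{"xyz":[0,-0.048,-0.015],"roll":0,"jaw":0.8},{"xyz":[0,-0.048,-0.015],"roll":0,"jaw":1},{"xyz":[0,-0.048,-0.015],"roll":0,"jaw":1}]' 30;python3 go.py 526 208 180 1.7
python3 - <<'E'
from h import *
for n in ('side','scene','wrist'): shot(n,n+'8')
for t in ('side8','scene8','wrist8'):
    im,W=cloud(t);hsv=cv2.cvtColor(im,cv2.COLOR_BGR2HSV).astype(int)
    m=((hsv[...,0]<8)|(hsv[...,0]>172))&(hsv[...,1]>130)&(W[...,2]>80)&(np.hypot(W[...,0]-527,W[...,1]-240)<90); r=W[m]
    if len(r)>8:
        c=r.mean(0);V=np.linalg.svd(r-c)[2][0]; print(t,len(r),np.percentile(r,[2,98],axis=0).round(),'ang',np.arctan2(abs(V[1]),abs(V[2])))
a=cv2.imread('pics/side8.png')[60:250,150:340];b=cv2.imread('pics/wrist8.png')[100:340,90:420]
cv2.imwrite('pics/v11.png',cv2.hconcat([cv2.resize(a,(400,400)),cv2.resize(b,(400,400))]))
E
```

```text
time_s: 24.25
ee_pos: [524.2, 281.1, 178.1]
ee_rot: [180.0, 0.0, 1.4]
force: [0.3, -0.2, -0.5]
gripper_width: 18.9
[0.0001, 0.0731, -0.0018] roll -0.31 t 24.25 pos [524.2 281.1 178.1] [1.7998e+02 3.0000e-02 1.3900e+00] F [ 0.3 -0.2 -0.5] w 18.9 j6 25.7
side8 161 [[518. 202. 143.]
 [535. 243. 198.]] ang 0.42231677836399534
scene8 117 [[523. 202. 147.]
 [537. 239. 198.]] ang 0.5974653684614324
wrist8 538 [[519. 238. 190.]
 [531. 268. 225.]] ang 0.6568679770855012
```

View pics/v11.png

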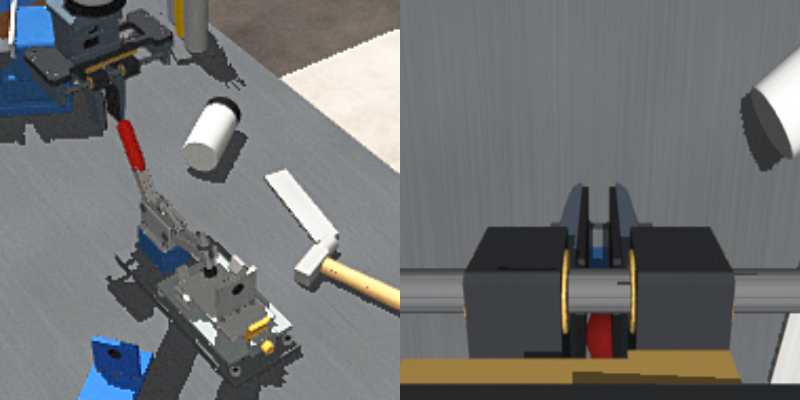

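The handle stands at about 0.55 rad with the fingers behind it, still closing, and the bracket is seated. Pushing toward upright now.

```bash
python3 -m pendant '[{"xyz":[0.0015,0,0],"roll":0,"jaw":1},{"xyz":[0.002,0.005,0],"roll":0,"jaw":1},{"xyz":[0.002,0.012,0],"roll":0,"jaw":1},{"xyz":[0.002,0.019,0],"roll":0,"jaw":1},{"xyz":[0.002,0.026,0],"roll":0,"jaw":1},{"xyz":[0.002,0.033,0],"roll":0,"jaw":1},{"xyz":[0.002,0.04,0],"roll":0,"jaw":1},{"xyz":[0.002,0.046,0],"roll":0,"jaw":1}]' 30;python3 go.py 526 208 180 1.7
```

```text
time_s: 25.4
ee_pos: [527.8, 236.4, 179.0]
ee_rot: [-179.8, -0.1, 1.4]
force: [-0.4, 8.9, 6.6]
gripper_width: 0.4
[-0.0025, 0.0283, -0.0011] roll -0.34 t 25.4 pos [527.8 236.4 179. ] [-1.7981e+02 -7.0000e-02  1.3600e+00] F [-0.4  8.9  6.6] w 0.4 j6 21.5
```

```bash
python3 -m pendant '[{"xyz":[-0.001,0.004,0],"roll":0,"jaw":1},{"xyz":[-0.001,0.008,0],"roll":0,"jaw":1},{"xyz":[-0.001,0.012,0],"roll":0,"jaw":1},{"xyz":[-0.001,0.016,0],"roll":0,"jaw":1},{"xyz":[-0.001,0.02,0],"roll":0,"jaw":1},{"xyz":[-0.001,0.023,0],"roll":0,"jaw":1},{"xyz":[-0.001,0.025,0],"roll":0,"jaw":1},{"xyz":[-0.001,0.025,0],"roll":0,"jaw":1}]' 30;python3 go.py 526 208 180 1.7
```

```text
time_s: 26.4
ee_pos: [526.6, 209.9, 177.9]
ee_rot: [180.0, 0.1, 1.4]
force: [0.3, -0.0, -0.2]
gripper_width: 0.6
[-0.0006, 0.0019, -0.0021] roll -0.32 t 26.4 pos [526.6 209.9 177.9] [1.7995e+02 8.0000e-02 1.3800e+00] F [ 0.3 -0.  -0.2] w 0.6 j6 19.2
```

```bash
python3 -m pendant '[{"xyz":[0,0.001,0],"roll":0,"jaw":1},{"xyz":[0,0.002,0],"roll":0,"jaw":1},{"xyz":[0,0.003,0],"roll":0,"jaw":1},{"xyz":[0,0.004,0],"roll":0,"jaw":1},{"xyz":[0,0.005,0],"roll":0,"jaw":1},{"xyz":[0,0.006,0],"roll":0,"jaw":1},{"xyz":[0,0.006,0],"roll":0,"jaw":1},{"xyz":[0,0.006,0],"roll":0,"jaw":1}]' 30;python3 go.py 526 208 180 1.7
python3 - <<'E'
from h import *
for n in ('side','scene'): shot(n,n+'9')
for t in ('side9','scene9'):
    im,W=cloud(t);hsv=cv2.cvtColor(im,cv2.COLOR_BGR2HSV).astype(int)
    m=((hsv[...,0]<8)|(hsv[...,0]>172))&(hsv[...,1]>130)&(W[...,2]>80)&(np.hypot(W[...,0]-527,W[...,1]-200)<90); r=W[m]
    if len(r)>8: print(t,len(r),np.percentile(r,[2,98],axis=0).round())
E
```

```text
time_s: 27.4
ee_pos: [527.0, 208.8, 178.4]
ee_rot: [-179.5, -0.0, 1.4]
force: [-1.6, 12.7, -1.3]
gripper_width: 0.5
[-0.001, 0.0008, -0.0016] roll -0.33 t 27.4 pos [527.  208.8 178.4] [-1.7952e+02 -1.0000e-02  1.3700e+00] F [-1.6 12.7 -1.3] w 0.5 j6 18.6
side9 150 [[518. 170. 151.]
 [536. 187. 217.]]
scene9 100 [[524. 168. 152.]
 [538. 189. 216.]]
```

Upright, with a firm stop at 208.8. One slightly firmer push, then back off.

```bash
python3 -m pendant '[{"xyz":[0,0.001,0],"roll":0,"jaw":1},{"xyz":[0,0.0015,0],"roll":0,"jaw":1},{"xyz":[0,0.0015,0],"roll":0,"jaw":1},{"xyz":[0,-0.005,0],"roll":0,"jaw":1},{"xyz":[0,-0.03,0],"roll":0,"jaw":1},{"xyz":[0,-0.07,-0.02],"roll":0,"jaw":1},{"xyz":[0,-0.11,-0.06],"roll":0,"jaw":1},{"xyz":[0,-0.12,-0.08],"roll":0,"jaw":1}]' 30
python3 - <<'E'
from h import *
for _ in range(4): env.grab_frame('side')
for n in ('side','scene'): shot(n,n+'10')
for t in ('side10','scene10'):
    im,W=cloud(t);hsv=cv2.cvtColor(im,cv2.COLOR_BGR2HSV).astype(int)
    m=((hsv[...,0]<8)|(hsv[...,0]>172))&(hsv[...,1]>130)&(W[...,2]>80)&(np.hypot(W[...,0]-527,W[...,1]-200)<90); r=W[m]
    print(t,len(r),np.percentile(r,[2,98],axis=0).round()); lo=r[r[:,2]<170];hi=r[r[:,2]>195]; print(' y low/high',lo.mean(0).round(1),hi.mean(0).round(1))
    P=W.reshape(-1,3);P=P[~np.isnan(P[:,0])]
    for y0,y1 in ((-44,-18),(5,30),(55,68)):
        g=P[(abs(P[:,0]-532)<30)&(P[:,1]>y0)&(P[:,1]<y1)&(P[:,2]>44)&(P[:,2]<62)]; print(y0,np.median(g[:,2]))
a=cv2.imread('pics/side10.png')[60:270,130:400];b=cv2.imread('pics/scene10.png')
cv2.imwrite('pics/v12.png',cv2.hconcat([cv2.resize(a,(400,400)),cv2.resize(b,(400,400))]))
print(env.state()['force'])
E
```

```text
time_s: 28.5
ee_pos: [524.8, 326.4, 260.5]
ee_rot: [-180.0, -0.2, 1.5]
force: [0.0, -0.8, -0.6]
gripper_width: 0.9
side10 147 [[519. 170. 150.]
 [536. 185. 215.]]
 y low/high [526.1 174.7 159.5] [525.9 178.8 211.3]
-44 52.55039783832842
5 52.221048951919556
55 52.889946207676644
scene10 93 [[525. 169. 150.]
 [539. 181. 215.]]
 y low/high [532.3 172.6 159. ] [531.4 174.4 207.7]
-44 52.767918983448226
5 52.5109402206715
55 53.1351752363737
[-0.34390428  0.42406809 -0.57753238]
```

View pics/v12.png

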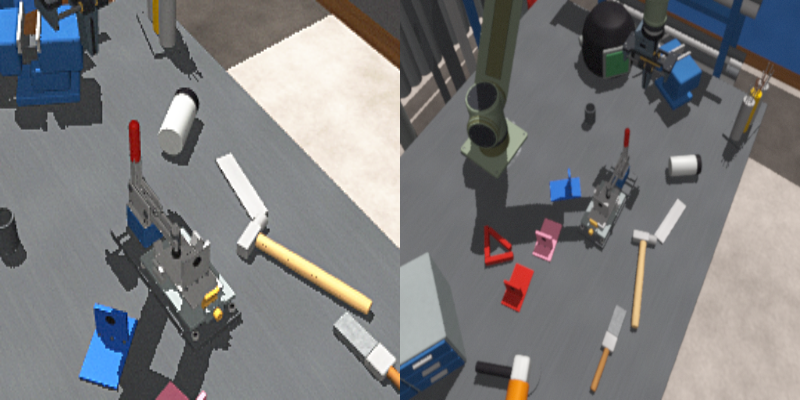

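The last views show the handle upright and staying there after release, the foot down on the plate, the bracket level, and everything else in place. Handing in.

```bash
python3 -c "
from h import *
print(env.job_done())"
```

```text
the job is handed in; nothing more can be done
None
```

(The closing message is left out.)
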